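# Fit the vee rest on the bench stand

## Task

Fit the orange vee rest onto the upright stub of the bench stand: turn it so that the window in its tube faces the same way as the red spring button, slide it down until it is fully home on the base plate and the button has popped out through the window, then let go of it. Leave the blue flat rest where it stands.

Things in the scene. Friction and masses are not known exactly. Their poses are not given: they have to be found in the camera images.
- vee_rest: Rest to fit, upright and loose, 0.25 kg: aluminium tube (outer dia 35, bore 28, 85 mm long, open foot) under an ORANGE head with a V groove. Head 64 (x) by 36 mm (y: grip across, sides flat), 85-113 mm above the foot, cheeks at its x ends to 126. Black-edged window on the -x side: 17 mm wide, 10-36 mm above the foot; a black nose on the head juts 8 mm on that side. Origin: centre of the foot; z up.
- flat_rest: Second rest, to be left alone, upright and loose: same tube (outer dia 35 mm), window and black nose, but a BLUE head 64 x 36 mm, 85 to 125 mm above the foot, with a flat black rubber pad on top. Origin: centre of the tube's foot; z up.
- stand: Fixed dark plate 90 x 90 x 12 mm with a round steel stub, dia 24, in its middle, up to 82 mm above the bench; the top 20 mm taper to dia 8 and lead a tube on. The red button juts 9 mm from the stub's -x side; a yellow line on the plate points that way. Rest home: foot on the plate (12 mm up), its -x the way of the stand's -x within 10 degrees. Origin: on the stub's axis, underside of the plate; z up.
- button (a joint): Red spring button on the stub, 8 mm wide, 28 to 46 mm above the bench. 0 = fully out; grows (m) as it is pressed in, to 0.0105. Its sloping top lets the tube's foot press it in as the tube comes down (a push of about 5 to 10 N on the rest); in the window it springs out again and its square underside holds the tube.
Not all that is in view belongs to the job. What is shaped like the vee_rest but purple is not meant.

How it is judged (in metres and radians):
At the end, for the whole second after the job is handed in: The orange vee rest stands on the stub, within 8 mm of its axis and upright within 7 degrees, its foot on the base plate (at most 6 mm above it), the red button popped out through the window (within 2.5 mm of fully out), released and at rest; the blue rest still stands upright (horizontal distance between vee_rest and stand below 0.008 m and z of vee_rest in the frame of stand between 0.008 and 0.018 m and angle between vee_rest's own z axis and vertical below 0.12 rad and value of joint button below 0.0025 m and linear speed of vee_rest below 0.02 m/s and angle between flat_rest's own z axis and vertical below 0.15 rad); the robot touches nothing.
It fails at once if the blue flat rest is moved more than 40 mm (distance of flat_rest from where it was at the start of the episode above 0.04 m).
It also fails if it takes over 42 s, if anything falls off the work surface, if the arm or the gripper's body presses on something with over 40 N, if the wrist force passes 120 N, or if a joint passes its speed limit or range.

## Robot

A 6-joint arm with a two-finger parallel gripper is mounted at the origin on a cart in front of the work surface, level with it; the furniture and walls round the work are solid. World frame = base frame: x ahead of the robot, y to its left, z up, the work surface at z = 0. Lengths are in m, angles in degrees, forces in N, time in s.
With the tool pointing down it reaches from about 0.4 to 0.825 m from the base axis. Payload 7 kg.
Tool frame: the origin (TCP) lies midway between the tips of the shut fingers; the grasp point (between the pads) lies ctrl.tcp_to_grasp behind it (ctrl.tcp_to_grasp is the distance from the TCP to the grasp point, in m); z points along the fingers, y is the line along which they close (so a half turn about z gives the same grasp; the last joint's range is limited). The gripper opens to 88 mm and grips with 3 to 60 N. Pads are 19 mm wide; open, the fingers measure 130 mm over their backs; the gripper's body (78 mm by 193 mm) begins 47 mm behind the grasp point.
Start: joints at [-47.607, 20.546, 0.682, 0, -70.136, -16.507], TCP at [0.295, -0.607, 0.227] pointing down, gripper open.
Joint ranges: [-176.03, 176.03], [-82.01, 121.73], [-58.28, 71.71], [-173.87, 95.51], [-174.79, -0.11], [-173.66, 173.66]. Speed limits (degrees/s): [136.94, 136.94, 172.46, 180, 180, 180].

## Interface

Orientations are given as [roll, pitch, yaw] about the fixed x, y, z axes, in that order (R = Rz(yaw) Ry(pitch) Rx(roll)).
In Python, from plant import ctrl, imaging, close_job gives the robot as it stands.
- The arm moves only by the shell command python3 -m crank 'ROWS'. ROWS is JSON, a list of rows, each a list of 3 entries, a list of its own where there are three numbers: the shift along the world's x, y, z in m, then the turn, a rotation vector about the world's x, y, z in degrees, then the opening, from -1 (shut) to 1 (fully open), so that 0 is half open. A call has 1 to 12 rows; each row shifts and turns the commanded pose from where the row before left it; what a row does not reach is not made up. A row lasts 1/10 s, in which the tool goes at most 50 mm and 8.59 degrees, less where a joint would pass 70% of its speed; a pose out of reach is approached as far as the arm can. A call is refused whole if a number of a shift passes 0.05 or a number of a turn 8.59, either way. A call with a gripper value outside its range is refused whole. The fingers move at their own pace and stop on an object; the grip force is fixed at half the most. Time passes only in rows, so rows that do not move let the fingers close. It gives the time, the measured TCP pose, the force, the opening and the grip force at its end, in the units of the state.
- ctrl.get_obs(): the state, without advancing time (a new reading comes with each control period).
- imaging.snapshot(name): name is "side" or "top"; returns (picture, depth): 480x640x3 uint8, blue, green, red; 480x640 float32, m along the optical axis (not along the pixel's ray), 0 where there is no reading.
- imaging.camera_model(name): a dict with "mtx" (3x3 intrinsics, pixels), "R" (3x3) and "t" (3): a world point X has camera coordinates R X + t. Camera axes: x right, y down, z forward; pixel columns grow to the right and rows downward; lengths in m; the calibration is good to about 2 mm. A picture is of the moment at which its call begins. camera_model takes no time and is no camera call.
- close_job(): hands the job in; it is judged then, once.
The state is a dict: "clock": time; "joint_pos": joint angles; "qvel": joint speeds; "tau": joint torques, N m; "tool_pos": TCP position; "orientation": TCP orientation; "force": force on the tool from outside, world axes, zero at the start; "moment": the same for the moment, N m; "opening": finger opening in m; "gripper_force": force on a finger pad.
Only numpy, scipy, OpenCV 4.12 (cv2) and the standard library are available. Lean on these libraries where they do the work, as an engineer would, in place of code of your own. Each camera call takes 0.05 s, during which the arm holds its last target. There are 200 camera calls.

## Working session

There is one attempt and no reset: what is moved stays moved. The work goes in short steps, Python scripts to look and compute and a shell command to move; the robot and the scene stay as the last step left them, time stands still between calls to the robot, and variables do not carry over. Pictures are saved under pics/ and viewed, at most 10 in all, crops included, and the job is handed in when it is done.

```bash
ls; mkdir -p pics
python3 - <<'E'
from plant import ctrl, imaging
import cv2,numpy as np
for n in("side","top"):
    p,d=imaging.snapshot(n); cv2.imwrite(f"pics/{n}0.png",p); np.save(f"pics/{n}0.npy",d)
    m=imaging.camera_model(n); print(n,np.round(-np.array(m["R"]).T@m["t"],3))
o=ctrl.get_obs(); print(o, ctrl.tcp_to_grasp)
E
```

```text
pics
side [ 0.555 -1.697  0.76 ]
top [ 0.144 -0.223  1.545]
{'clock': 0.1, 'joint_pos': array([-4.76073961e+01,  2.05866338e+01,  6.39808950e-01, -1.66705992e-02,
       -7.01381299e+01, -1.65084153e+01]), 'qvel': array([-0.02276568, -0.20946603,  0.14672079,  0.15800679, -0.03743865,
       -0.01044225]), 'tau': array([-4.90133272e-03, -5.84163022e+01,  2.93750149e+01,  7.01568961e+00,
        1.01316691e-02, -5.97570829e-05]), 'tool_pos': array([ 0.29446433, -0.60689209,  0.22573359]), 'orientation': array([ 1.79914094e+02, -9.11608406e-03, -1.54121480e+02]), 'force': array([ 0.43066432, -0.47070422, -0.12463388]), 'moment': array([-0.02171953,  0.00361067, -0.09050594]), 'gripper_force': 0.0, 'opening': 0.08760462181745944} 0.0188
```

View pics/top0.png

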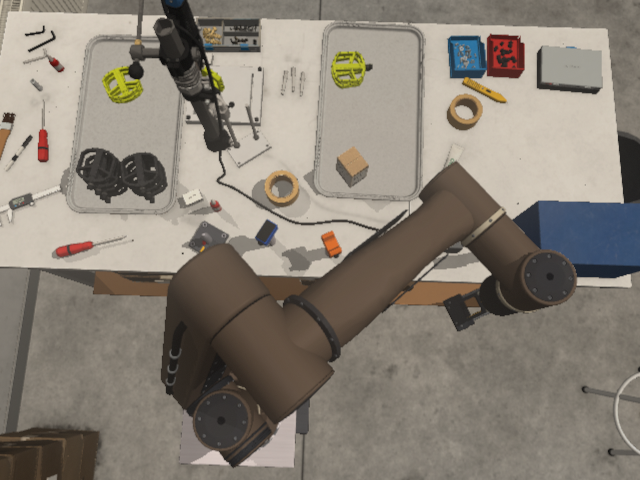

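View pics/side0.png

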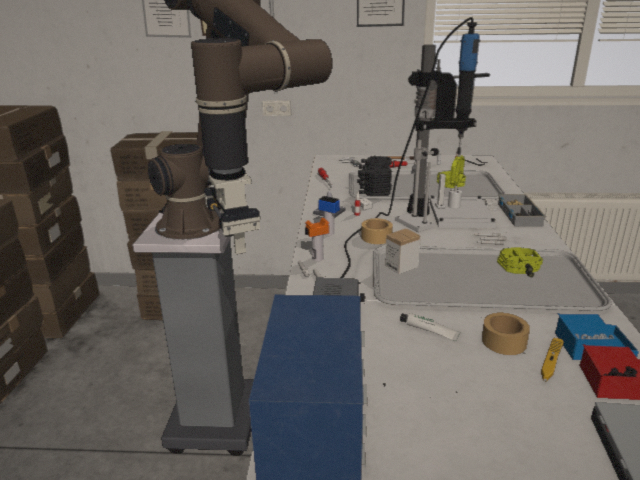

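The top view shows orange at about (331,243), blue at about (266,233) and the stand at about (208,238), which is partly hidden by the arm. I'll measure these and zoom in.

```bash
cat > h.py <<'E'
import cv2,numpy as np
from plant import imaging
def cast(n,uv,z):
    m=imaging.camera_model(n);R=np.array(m["R"]);t=np.array(m["t"]);K=np.array(m["mtx"])
    uv=np.atleast_2d(uv).astype(float);c=-R.T@t
    r=np.c_[uv,np.ones(len(uv))]@np.linalg.inv(K).T@R
    return c+r*((z-c[2])/r[:,2])[:,None]
def cloud(n,d):
    m=imaging.camera_model(n);R=np.array(m["R"]);t=np.array(m["t"]);K=np.array(m["mtx"])
    v,u=np.indices(d.shape);P=np.stack([(u-K[0,2])/K[0,0]*d,(v-K[1,2])/K[1,1]*d,d],-1)
    return (P-t)@R
def mask(p,lo,hi): return cv2.inRange(cv2.cvtColor(p,cv2.COLOR_BGR2HSV),lo,hi)>0
COL=dict(orange=((5,170,120),(14,255,255)),blue=((105,130,50),(125,255,255)),red=((0,180,100),(4,255,255)),yellow=((18,120,100),(34,255,255)))
E
python3 - <<'E'
from h import *
for n,(a,b,c,e),s in(("top",(205,275,170,370),4),("side",(170,290,290,420),5)):
    p=cv2.imread(f"pics/{n}0.png");d=np.load(f"pics/{n}0.npy");X=cloud(n,d)
    for k,v in COL.items():
        M=mask(p,*v);W=np.zeros_like(M);W[a:b,c:e]=1;M&=W
        num,l,st,ce=cv2.connectedComponentsWithStats(M.astype(np.uint8))
        for i in range(1,num):
            if st[i,4]>5:
                q=X[(l==i)&(d>0)]
                print(n,k,st[i],ce[i].round(1),np.median(q,0).round(3),np.percentile(q,[5,95],axis=0).round(3).tolist())
    cv2.imwrite(f"pics/{n}0c.png",cv2.resize(p[a:b,c:e],None,fx=s,fy=s,interpolation=cv2.INTER_CUBIC))
a=cv2.imread("pics/top0c.png");b=cv2.imread("pics/side0c.png");b=cv2.resize(b,(347,320))
cv2.imwrite("pics/both0.png",np.vstack([a,np.hstack([b,np.zeros((320,453,3),np.uint8)])]))
E
```

```text
top orange [322 232  19  24 260] [331.  243.6] [ 0.462 -0.244  0.117] [[0.435, -0.264, 0.109], [0.486, -0.225, 0.128]]
top blue [265 227  12  17  21] [269.9 235.8] [ 0.478 -0.073  0.117] [[0.459, -0.086, 0.112], [0.5, -0.06, 0.122]]
top yellow [200 246   5   6  16] [202.  248.6] [0.457 0.139 0.012] [[0.411, 0.087, 0.004], [0.462, 0.146, 0.215]]
side orange [306 218  22  18 253] [318.  227.4] [ 0.467 -0.257  0.11 ] [[0.441, -0.275, 0.091], [0.49, -0.233, 0.125]]
side blue [319 200  21  13 213] [328.7 205.8] [ 0.493 -0.078  0.105] [[0.462, -0.092, 0.089], [0.52, -0.062, 0.122]]
side red [320 170   5   5  13] [321.8 172.2] [0.441 0.508 0.025] [[0.434, 0.495, 0.019], [0.448, 0.522, 0.029]]
side red [323 175   3   2   6] [324.  175.5] [0.451 0.472 0.022] [[0.446, 0.464, 0.019], [0.456, 0.481, 0.025]]
side red [356 201   3   4   8] [356.8 202.6] [0.587 0.095 0.048] [[0.583, 0.091, 0.043], [0.589, 0.103, 0.053]]
side yellow [374 229   4   9  13] [375.2 233.2] [ 0.642 -0.14   0.04 ] [[0.638, -0.148, 0.024], [0.647, -0.135, 0.048]]
```

View pics/both0.png

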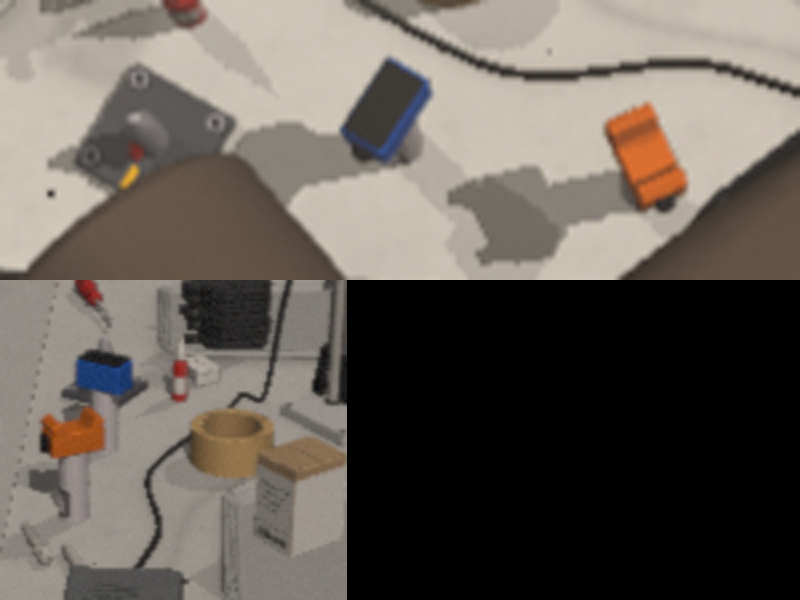

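Run:
```python
from h import *
p=cv2.imread("pics/top0.png");M=mask(p,*COL["orange"]);M[:225]=0;M[260:]=0
v,u=np.nonzero(M)
xy=cast("top",np.c_[u,v],.115)[:,:2].astype(np.float32)
print("orange",cv2.minAreaRect(xy*1000),xy.mean(0))
f=lambda x,y:(170+x/4-.4,205+y/4-.4)
nose=cast("top",f(665,203),.1)[0];print("nose",nose,np.degrees(np.arctan2(*(nose[:2]-xy.mean(0))[::-1])))
B=cast("top",[f(139,78),f(215,123),f(91,155)],.012)
print("bolts",B.round(4),np.linalg.norm(B[1]-B[0]),np.linalg.norm(B[2]-B[0]),"centre",(B[1]+B[2])/2)
for w in(B[2]-B[0],):print("minus-x dir",np.degrees(np.arctan2(w[1],w[0])))
y=cast("top",(202,248.6),.012)[0];print("yel",y, cast("top",f(148,125),.082))
X=cloud("top",np.load("pics/top0.npy"));P=X[225:262,318:345].reshape(-1,3);P=P[(P[:,2]>.08)&(P[:,2]<.14)]
print("cloud",cv2.minAreaRect((P[:,:2]*1000).astype(np.float32)))
Q=X[225:255,188:225].reshape(-1,3);Q=Q[(Q[:,2]>.03)&(Q[:,2]<.095)];print("stub",len(Q),np.median(Q,0))
```

```text
orange ((462.18035888671875, -244.35308837890625), (63.402076721191406, 33.98860168457031), 27.59006690979004) [ 0.46184805 -0.24438573]
nose [ 0.43178953 -0.25922835  0.1       ] -153.72028063616997
bolts [[0.5322 0.1378 0.012 ]
 [0.4993 0.078  0.012 ]
 [0.4716 0.1689 0.012 ]] 0.06828316160044229 0.06810043309709231 centre [0.48542758 0.12342241 0.012     ]
minus-x dir 152.81889346725913
yel [0.45652977 0.13872107 0.012     ] [[0.47995817 0.11205447 0.082     ]]
cloud ((460.8168640136719, -246.66412353515625), (72.9338150024414, 36.52242660522461), 26.110271453857422)
stub 87 [0.48071405 0.11945601 0.06230225]
```

```bash
python3 -m crank '[[[0.008,0.018,0],[0,0,0],1],[[0.016,0.034,0],[0,0,0.4],1],[[0.018,0.038,0],[0,0,0.4],1],[[0.018,0.038,0],[0,0,0.4],1],[[0.018,0.039,0],[0,0,0.4],1],[[0.018,0.039,0],[0,0,0],1],[[0.018,0.039,0],[0,0,0],1],[[0.018,0.039,0],[0,0,0],1],[[0.018,0.039,0],[0,0,0],1],[[0.012,0.026,0],[0,0,0],1],[[0.006,0.014,0],[0,0,0],1],[[0,0,0],[0,0,0],1]]'
python3 - <<'E'
from h import *
from plant import ctrl
p,d=imaging.snapshot("top");cv2.imwrite("pics/t1.png",p)
q,d=imaging.snapshot("side");cv2.imwrite("pics/s1.png",q)
cv2.imwrite("pics/b1.png",np.hstack([cv2.resize(p[205:285,170:360],None,fx=2.5,fy=2.5,interpolation=2),cv2.resize(q[160:300,260:390],None,fx=2.4,fy=200/140,interpolation=2)]))
o=ctrl.get_obs();print(o["tool_pos"],o["orientation"],o["force"],o["joint_pos"])
E
```

```text
clock: 1.3
tool_pos: [0.4632, -0.2425, 0.2264]
orientation: [180.0, 0.0, -152.4]
force: [0.4, 0.5, 0.7]
opening: 0.0877
gripper_force: 0.0
[ 0.46255851 -0.24403381  0.22635787] [ 1.79981323e+02 -2.11749419e-02 -1.52456673e+02] [0.64536249 0.4404405  0.10595139] [-6.30307011e+00  6.20124550e+00 -1.83281971e+01 -4.08575926e-03
 -6.54985462e+01 -5.61519115e+01]
```

View pics/b1.png

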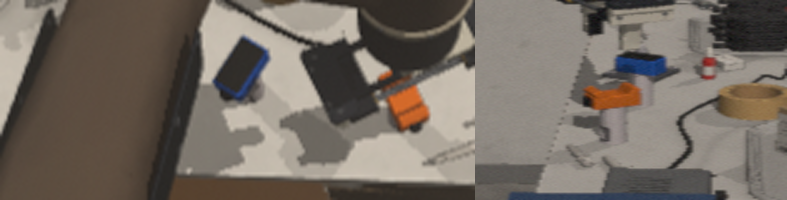

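The top view shows the gripper just behind the orange head, shifted by parallax. The measured TCP is over the rest and its yaw is aligned, so I'll go down and grip.

```bash
python3 -m crank '[[[0,0,-0.02],[0,0,0],1],[[0,0,-0.03],[0,0,0],1],[[0,0,-0.03],[0,0,0],1],[[0,0,-0.03],[0,0,0],1],[[0,0,-0.02],[0,0,0],1],[[0,0,-0.01],[0,0,0],1],[[0,0,-0.006],[0,0,0],1],[[0,0,0],[0,0,0],1]]' && python3 -m crank '[[[0,0,0],[0,0,0],-1],[[0,0,0],[0,0,0],-1],[[0,0,0],[0,0,0],-1],[[0,0,0],[0,0,0],-1],[[0,0,0],[0,0,0],-1],[[0,0,0],[0,0,0],-1],[[0,0,0],[0,0,0],-1],[[0,0,0],[0,0,0],-1]]'
```

```text
clock: 2.2
tool_pos: [0.4625, -0.2447, 0.0804]
orientation: [180.0, -0.0, -152.6]
force: [0.3, -0.5, 0.3]
opening: 0.0874
gripper_force: 0.0
clock: 3.0
tool_pos: [0.4627, -0.2442, 0.0806]
orientation: [180.0, -0.0, -152.5]
force: [-0.6, -0.2, 0.4]
opening: 0.0358
gripper_force: 29.9
```

```bash
python3 -m crank '[[[0,0,0.01],[0,0,0],-1],[[0,0,0.025],[0,0,0],-1],[[0,0,0.035],[0,0,0],-1],[[0,0,0.035],[0,0,0],-1],[[0,0,0.03],[0,0,0],-1],[[0,0,0.015],[0,0,0],-1],[[0,0,0.005],[0,0,0],-1],[[0,0,0],[0,0,0],-1]]' && python3 -m crank '[[[0,0.014,0],[0,0,-2.4],-1],[[0.002,0.026,0],[0,0,-4],-1],[[0.002,0.036,0],[0,0,-5.5],-1],[[0.002,0.038,0],[0,0,-5.5],-1],[[0.003,0.038,0],[0,0,-5.5],-1],[[0.003,0.038,0],[0,0,-5.5],-1],[[0.003,0.038,0],[0,0,-5.5],-1],[[0.003,0.038,0],[0,0,-5.5],-1],[[0.002,0.036,0],[0,0,-5.5],-1],[[0.002,0.033,0],[0,0,-5],-1],[[0.001,0.022,0],[0,0,-3.5],-1],[[0,0.01,0],[0,0,-2],-1]]' && python3 -m crank '[[[0,0,0],[0,0,0],-1],[[0,0,0],[0,0,0],-1]]'
python3 - <<'E'
from h import *
p,d=imaging.snapshot("top");cv2.imwrite("pics/t2.png",p)
q,d=imaging.snapshot("side");cv2.imwrite("pics/s2.png",q)
cv2.imwrite("pics/b2.png",np.hstack([cv2.resize(p[200:270,170:270],None,fx=4,fy=4,interpolation=2),cv2.resize(q[140:240,290:390],(400,280),interpolation=2)]))
E
```

```text
clock: 3.8
tool_pos: [0.4626, -0.2441, 0.236]
orientation: [-180.0, 0.1, -152.5]
force: [-1.1, -0.2, -2.9]
opening: 0.0356
gripper_force: 29.9
clock: 5.0
tool_pos: [0.485, 0.1244, 0.2338]
orientation: [-179.9, -0.1, 152.0]
force: [0.6, 0.3, -2.0]
opening: 0.0358
gripper_force: 29.9
clock: 5.2
tool_pos: [0.485, 0.1224, 0.2343]
orientation: [-179.9, -0.1, 152.2]
force: [-0.3, 0.1, -1.9]
opening: 0.0358
gripper_force: 29.9
```

View pics/b2.png

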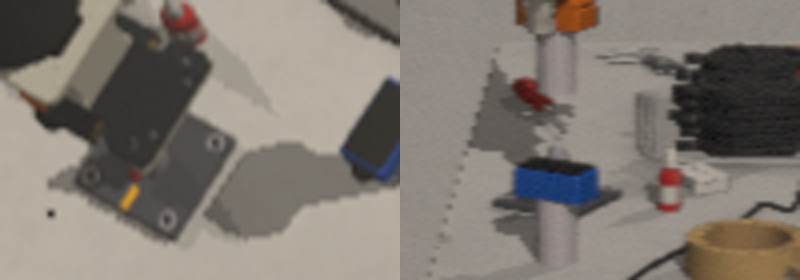

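The plate bolts appear at crop (91,175), (215,143) and (167,219), which gives the same centre as before. In the side view the tube (column about 557) lines up with the stub tip just above the blue head. Now I'll lower it.

```bash
python3 -m crank '[[[0,0.001,-0.015],[0,0,0],-1],[[0,0,-0.025],[0,0,0],-1],[[0,0,-0.015],[0,0,0],-1],[[0,0,-0.008],[0,0,0],-1],[[0,0,-0.007],[0,0,0],-1],[[0,0,-0.006],[0,0,0],-1],[[0,0,0],[0,0,0],-1]]' && python3 -m crank '[[[0,0,-0.005],[0,0,0],-1],[[0,0,-0.005],[0,0,0],-1],[[0,0,0],[0,0,0],-1]]'
```

```text
clock: 6.0
tool_pos: [0.4855, 0.1235, 0.1592]
orientation: [-180.0, -0.0, 152.1]
force: [0.7, -0.0, -3.2]
opening: 0.0358
gripper_force: 29.9
clock: 6.3
tool_pos: [0.4853, 0.1236, 0.149]
orientation: [-180.0, -0.0, 152.1]
force: [0.2, -0.2, -1.9]
opening: 0.0362
gripper_force: 29.9
```

```bash
python3 -m crank '[[[0,0,-0.005],[0,0,0],-1],[[0,0,-0.005],[0,0,0],-1],[[0,0,-0.005],[0,0,0],-1],[[0,0,0],[0,0,0],-1]]' && python3 -m crank '[[[0,0,-0.004],[0,0,0],-1],[[0,0,-0.004],[0,0,0],-1],[[0,0,0],[0,0,0],-1]]'
```

```text
clock: 6.7
tool_pos: [0.4851, 0.1235, 0.1336]
orientation: [-179.9, -0.0, 152.1]
force: [-0.5, 0.5, -1.5]
opening: 0.0356
gripper_force: 29.9
clock: 7.0
tool_pos: [0.4853, 0.1236, 0.1259]
orientation: [-180.0, -0.0, 152.1]
force: [0.7, -1.1, -2.3]
opening: 0.0356
gripper_force: 29.9
```

```bash
python3 -m crank '[[[0,0,-0.004],[0,0,0],-1],[[0,0,-0.004],[0,0,0],-1],[[0,0,0],[0,0,0],-1]]' && python3 -m crank '[[[0,0,-0.004],[0,0,0],-1],[[0,0,-0.004],[0,0,0],-1],[[0,0,0],[0,0,0],-1]]'&& python3 -m crank '[[[0,0,-0.004],[0,0,0],-1],[[0,0,-0.004],[0,0,0],-1],[[0,0,0],[0,0,0],-1]]'
```

```text
clock: 7.3
tool_pos: [0.4852, 0.1238, 0.1179]
orientation: [-180.0, -0.0, 152.1]
force: [-1.7, 1.4, -2.0]
opening: 0.0359
gripper_force: 29.9
clock: 7.6
tool_pos: [0.4851, 0.1237, 0.1097]
orientation: [-180.0, -0.1, 152.1]
force: [-2.1, 1.4, -3.6]
opening: 0.0359
gripper_force: 30.0
clock: 7.9
tool_pos: [0.4852, 0.1236, 0.1017]
orientation: [-180.0, -0.0, 152.1]
force: [-1.9, 1.5, -3.8]
opening: 0.0353
gripper_force: 30.0
```

```bash
python3 -m crank '[[[0,0,-0.003],[0,0,0],-1],[[0,0,-0.003],[0,0,0],-1],[[0,0,0],[0,0,0],-1]]' && python3 -m crank '[[[0,0,-0.002],[0,0,0],-1],[[0,0,0],[0,0,0],-1]]' && python3 -m crank '[[[0,0,-0.002],[0,0,0],-1],[[0,0,0],[0,0,0],-1]]'
```

```text
clock: 8.2
tool_pos: [0.4858, 0.1236, 0.0962]
orientation: [-180.0, 0.0, 152.1]
force: [-0.6, -0.8, -3.0]
opening: 0.0357
gripper_force: 30.0
clock: 8.4
tool_pos: [0.4858, 0.1237, 0.0944]
orientation: [-180.0, 0.0, 152.1]
force: [0.6, -1.3, -2.6]
opening: 0.0363
gripper_force: 30.0
clock: 8.6
tool_pos: [0.4859, 0.1238, 0.0927]
orientation: [180.0, 0.0, 152.1]
force: [0.4, 0.1, -2.1]
opening: 0.0356
gripper_force: 30.0
```

```bash
python3 -m crank '[[[0,0,-0.001],[0,0,0],-1],[[0,0,-0.001],[0,0,0],-1],[[0,0,0],[0,0,0],-1]]'
```

```text
clock: 8.9
tool_pos: [0.4864, 0.1238, 0.0925]
orientation: [180.0, 0.1, 152.1]
force: [-5.4, -1.7, 17.1]
opening: 0.0358
gripper_force: 30.0
```

Contact reads 17 N up at z=0.0925, so the foot is on the plate. I'll release it and move up.

```bash
python3 -m crank '[[[0,0,0.001],[0,0,0],-1],[[0,0,0],[0,0,0],1],[[0,0,0],[0,0,0],1],[[0,0,0],[0,0,0],1],[[0,0,0],[0,0,0],1],[[0,0,0],[0,0,0],1],[[0,0,0],[0,0,0],1],[[0,0,0],[0,0,0],1]]' && python3 -m crank '[[[0,0,0.01],[0,0,0],1],[[0,0,0.02],[0,0,0],1],[[0,0,0.03],[0,0,0],1],[[0,0,0.03],[0,0,0],1],[[0,0,0.03],[0,0,0],1],[[0,0,0.03],[0,0,0],1],[[0,0.03,0.02],[0,0,0],1],[[0,0.04,0],[0,0,0],1],[[0,0.04,0],[0,0,0],1],[[0,0.04,0],[0,0,0],1],[[0,0.03,0],[0,0,0],1],[[0,0,0],[0,0,0],1]]'
python3 - <<'E'
from h import *
p,d=imaging.snapshot("top");X=cloud("top",d)
q,e=imaging.snapshot("side")
M=mask(p,*COL["orange"]);M[:200]=0;M[275:]=0;M[:,270:]=0
v,u=np.nonzero(M)
xy=cast("top",np.c_[u,v],.127)[:,:2].astype(np.float32)
print(len(u),cv2.minAreaRect(xy*1000),np.percentile(X[M],[5,50,95],axis=0).round(3))
cv2.imwrite("pics/b3.png",np.hstack([cv2.resize(p[200:270,170:270],None,fx=4,fy=4,interpolation=2),cv2.resize(q[140:240,290:390],(400,280),interpolation=2)]))
E
```

```text
clock: 9.7
tool_pos: [0.4857, 0.1237, 0.0915]
orientation: [-180.0, -0.0, 152.1]
force: [0.4, 0.0, 0.7]
opening: 0.0849
gripper_force: 0.0
clock: 10.9
tool_pos: [0.4855, 0.3068, 0.2617]
orientation: [180.0, 0.0, 152.2]
force: [0.7, -1.1, -0.3]
opening: 0.0874
gripper_force: 0.0
251 ((484.98480224609375, 122.31008911132812), (40.70069122314453, 61.60742950439453), 61.08169174194336) [[0.457 0.1   0.119]
 [0.482 0.122 0.128]
 [0.51  0.142 0.14 ]]
```

View pics/b3.png

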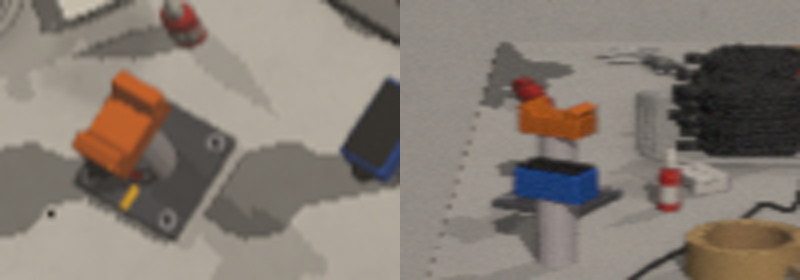

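The orange rest stands upright on the stub, centred at (0.485, 0.122) with its cheeks at z ≈ 0.138 as expected. Red shows at the window at about crop (140,173), pointing along the yellow line, and the blue rest is where it was.

```bash
python3 -c "
from plant import close_job
print(close_job())"
```

```text
the job is handed in; nothing more can be done
None
```

The orange vee rest is on the stub with its foot on the base plate and the red button showing at its window; I let go of it, left the blue rest where it stood, and handed the job in at about 11 s, though no verdict came back.

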